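Close a sample tin in the pedal press

TASK

Stand the sample tin whose lid still sticks up in the round nest of the lid press, let go of it, then push the press's pedal all the way down to its stop so that the clamp pushes the lid fully home, and let the pedal come back up. Press the lid with the press only, not with the gripper; leave the closed tin upright in the nest and leave the open tin where it stands.

Things in the scene. Friction and masses are not known exactly. Their poses are not given: they have to be found in the camera images.
- press: Pedal-worked bench lid press, fixed to the worktop. Origin on the worktop; press +x points away from its front, y to its left. Grey base plate 12 mm thick, x -30 to 170 mm, y -125 to 145 mm. Right half: pedal, grey column behind it (x 105 to 165 mm, y -120 to -5 mm) with an overhanging white head box. Left half: nest with the swing clamp behind it.
- nest (a point): Centre of the nest floor, 12 mm above the worktop, at (30, 100, 12) mm in the press frame. A low steel ring stands round it: 62 mm inside diameter, about 75 mm outside, 6 mm high, so the tin has 3 mm of play all round.
- pedal_face (a point): Point to press: on the upper face of the pedal plate, on its centreline, 70 mm up the slope from the hinge; moves with the pedal. Plate 95 x 56 mm, hinged at its low front edge at (0, -62, 19) mm in the press frame, axis along press y; slopes up away from the front, 49 deg from level at rest, 23 deg at the stop. Pressed, the point moves about (19, 0, -25) mm on an arc.
- overhang (a point): Middle of the lower front edge of the white head box over the pedal, at (45, -62, 175) mm in the press frame; the box is 120 mm wide in y and 48 mm high. It leaves no room for an upright gripper over the pedal: come from the front, tool leaning back 27 to 42 deg from vertical (wrist towards the front), fingers shut, tips on the plate.
- clamp_shaft (a point): Hinge of the clamp arm, at (130, 100, 65) mm in the press frame, axis along press y. Pedal up: the arm stands up, nearly upright, to about 175 mm above the worktop, its foot 65 mm behind the nest centre. Pressing the pedal swings it forward and down through 86 deg, until its rubber foot (26 mm across) lands on the lid of a tin in the nest.
- pedal (a joint): Pedal angle, rad: 0 at rest (up), 0.45 at the rigid stop (about 0.445 with a closed tin under the clamp). A spring lifts it; pressing at pedal_face takes about 3 N at first and up to about 16 N when the lid is being pushed home, from 0.42 on; the pedal comes up by itself when released.
- tin: Round plain metal sample tin with a flat press-in lid, 56 mm in diameter, 27 mm high without the lid; loose, about 75 g; it stands on the worktop left of the press. Origin: centre of its underside, z up. Hold it by its side wall, fingertips 5 to 10 mm above its underside.
- lid_top (a point): Centre of the lid's top face. The lid is a steel disc 52 mm in diameter and 2 mm thick, narrower than the tin. Its top is 29 mm above the tin's underside when home, 34 to 36 mm at the start.
- lid (a joint): How far the lid has been pushed down into the tin, m: 0 is 7 mm proud of the rim, 0.007 is fully home on the rim. Starts at 0 to 0.002; a tight fit, moves at about 2.3 N.
- open_tin: Bystander: a like tin without a lid, holding grain, 56 mm in diameter, 27 mm high; origin at the centre of its underside. Loose. It and the tin to be closed stand 90 to 190 mm apart and may have changed places.

How it is judged:
On the way, in this order (a step that is already met when the one before it is completed fails the run):
1. the tin stands upright in the nest, let go, its lid still proud and the pedal up (horizontal distance between tin and nest below 0.006 m and z of tin in the frame of nest below 0.003 m and angle between tin's own z axis and vertical below 0.08 rad and contact force between the fingers and tin below 0.1 N and value of joint lid below 0.0035 m and value of joint pedal below 0.05 rad), for 0.2 s.
2. the pedal is on its way down while the lid is still proud (value of joint pedal above 0.12 rad and value of joint lid below 0.0035 m).
3. the pedal is at its stop with the tin under the clamp (value of joint pedal above 0.43 rad and value of joint lid above 0.005 m and horizontal distance between tin and nest below 0.007 m), for 0.1 s.
At the end, for the whole second after the job is handed in: The tin stands upright (within 5 degrees) and at rest on the nest floor, its centre within 6 mm of the nest's, its lid home within 2 mm, and the pedal is back up (below 0.05 rad) (value of joint lid above 0.005 m and value of joint pedal below 0.05 rad and horizontal distance between tin and nest below 0.006 m and z of tin in the frame of nest below 0.003 m and angle between tin's own z axis and vertical below 0.08 rad and linear speed of tin below 0.02 m/s); the robot touches nothing.
It fails at once if the open tin is pushed more than 30 mm or picked up (distance of open_tin from where it was at the start of the episode above 0.03 m).
It also fails if it takes over 59 s, if anything falls off the work surface, if the arm or the gripper's body presses on something with over 40 N, if the wrist force passes 120 N, or if a joint passes its speed limit or range.

ROBOT

A 6-joint arm with a two-finger parallel gripper is mounted at the origin on the work surface; the furniture and walls round the work are solid. World frame = base frame: x ahead of the robot, y to its left, z up, the work surface at z = 0. Lengths are in m, angles in rad, forces in N, time in s.
With the tool pointing down it reaches from about 0.35 to 0.975 m from the base axis. Payload 4.9 kg.
Tool frame: the origin (TCP) lies midway between the tips of the shut fingers; the grasp point (between the pads) lies 19 mm behind it (ctrl.tcp_to_grasp is the distance from the TCP to the grasp point, in m); z points along the fingers, y is the line along which they close (so a half turn about z gives the same grasp; the last joint's range is limited). The gripper opens to 85 mm and grips with 20 to 120 N. Pads are 22 mm wide; open, the fingers measure 114 mm over their backs; the gripper's body (76 mm by 85 mm) begins 54 mm behind the grasp point. The pads swing forward as they close: fully open they stand 13 mm farther back than shut.
Start: joints at [-1.452, 0.053, 1.613, -0, 1.476, -0.119], TCP at [0.147, -0.607, 0.231] pointing down, gripper open.
Joint ranges: [-3.01, 3.01], [-1.01, 2.22], [0.06, 2.58], [-1.02, 4.17], [0.09, 2.62], [-3.14, 3.14]. Speed limits (rad/s): [2.57, 2.57, 3.14, 3.14, 3.14, 3.14].

INTERFACE

Orientations are given as a rotation vector (axis times angle).
In Python, from station import ctrl gives the robot as it stands.
- The arm moves only by the shell command python3 jog.py FILE [FORCE], which reads ROWS from the file FILE. ROWS is a JSON list that holds a single list of rows (three levels of brackets), with 1 to 20 rows, each of 7 numbers: the finger opening in m, then dx, dy, dz in mm, then a rotation vector rx, ry, rz in rad; each row is the pose to reach, as a shift and turn from the pose commanded when the command began, along the tool's axes at that moment; what a row does not reach only later rows make up. A row lasts 1/12 s, in which the tool goes at most 0.0417 m and 0.125 rad, less where a joint would pass 70% of its speed; a pose out of reach is approached as far as the arm can. The fingers move at their own pace and stop on an object; FORCE is the grip in N (left out, the last holds). Time passes only in rows, so rows that do not move let the fingers close. It prints the time, the measured TCP pose, the force, the opening and the grip force at its end. Input that does not fit is refused with a message, and nothing moves.
- ctrl.get_obs(): the state, without advancing time (a new reading comes with each control period).
- ctrl.get_image(name): name is "scene" or "side" or "wrist"; returns the picture (384x512x3 uint8, red, green, blue); there is no depth.
- ctrl.camera_params(name): a dict with "fx", "fy", "cx", "cy" (pixels), "k1" (the pictures are not rectified: a ray, as slopes to the right and down, at radius r is drawn at 1 + k1 r^2 times it, then the intrinsics apply), "T" (4x4, takes a point from camera to world coordinates); the wrist camera has in their place "tool_from_camera" (4x4, takes a point from camera to tool coordinates, whose origin is the TCP and whose axes are the flange's). Camera axes: x right, y down, z forward; pixel columns grow to the right and rows downward; lengths in m; the calibration is good to about 2 mm. A picture is of the moment at which its call begins: read the wrist's pose just before it. camera_params takes no time and is no camera call.
- ctrl.finish_job(): hands the job in; it is judged then, once.
The state is a dict: "t": time; "q": joint angles; "dq": joint speeds; "effort": joint torques, N m; "tool_pos": TCP position; "tool_rot": TCP orientation; "contact_force": force on the tool from outside, world axes, zero at the start; "wrist_torque": the same for the moment, N m; "opening": finger opening in m; "grip_force": force on a finger pad.
Only numpy, scipy, OpenCV 4.12 (cv2) and the standard library are available. Lean on these libraries where they do the work, as an engineer would, in place of code of your own. Each camera call takes 0.05 s, during which the arm holds its last target. There are 200 camera calls.

## Working session

There is one attempt and no reset: what is moved stays moved. The work goes in short steps, Python scripts to look and compute and a shell command to move; the robot and the scene stay as the last step left them, time stands still between calls to the robot, and variables do not carry over. Pictures are saved under pics/ and viewed, at most 14 in all, crops included, and the job is handed in when it is done.

```bash
ls; mkdir -p pics; python3 - <<'E'
from station import ctrl
import cv2,numpy as np
o=ctrl.get_obs();print(o['t'],o['tool_pos'],o['tool_rot'],o['opening'],ctrl.tcp_to_grasp)
for n in ("scene","side"):
    cv2.imwrite(f"pics/{n}0.png",ctrl.get_image(n)[:,:,::-1]);p=ctrl.camera_params(n);print(n,p['fx'],p['cx'],p['cy'],p['k1'],np.round(p['T'],3).tolist())
p=ctrl.camera_params("wrist");print(p)
E
```

```text
jog.py
pics
station.py
0.0 [ 0.14714724 -0.60678467  0.23003169] [-3.11733013e+00 -3.72417803e-01  4.22594207e-05] 0.08551083618518973 0.0187
scene 495.36888022987216 249.61878628401234 184.62389855047982 -0.18929644806949714 [[-0.357, -0.765, 0.535, -0.098], [-0.934, 0.287, -0.212, 0.266], [0.009, -0.576, -0.818, 1.109], [0.0, 0.0, 0.0, 1.0]]
side 408.85115217430655 257.1937207480226 195.90576117989528 -0.09018024111270104 [[0.978, -0.116, 0.175, 0.402], [-0.21, -0.523, 0.826, -0.706], [-0.004, -0.844, -0.536, 0.588], [0.0, 0.0, 0.0, 1.0]]
{'fx': 338.7776981146483, 'fy': 338.7776981146483, 'cx': 257.9601578450417, 'cy': 198.43645485392602, 'k1': -0.05278495245652594, 'tool_from_camera': array([[-3.95277106e-04, -9.51217658e-01, -3.08520356e-01,
         7.94022079e-02],
       [ 9.99999895e-01, -3.04086267e-04, -3.43655892e-04,
         1.39302888e-04],
       [ 2.33074749e-04, -3.08520459e-01,  9.51217678e-01,
        -1.42285538e-01],
       [ 0.00000000e+00,  0.00000000e+00,  0.00000000e+00,
         1.00000000e+00]])}
```

View pics/scene0.png

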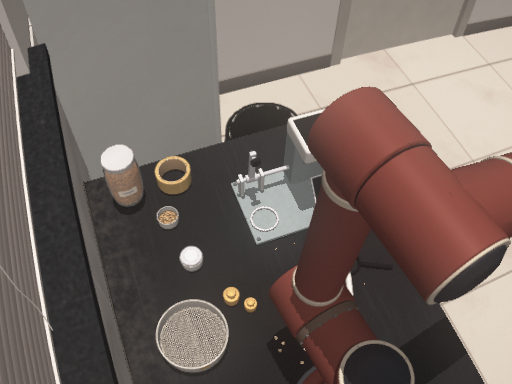

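View pics/side0.png

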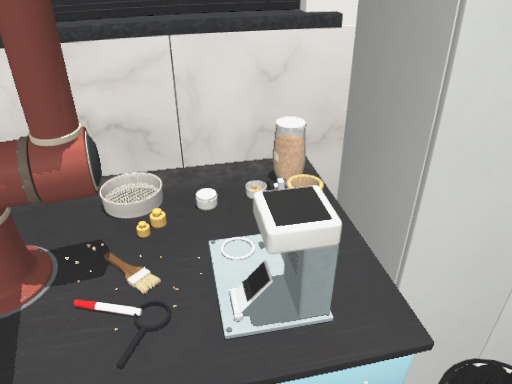

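The scene view shows the lidded tin at (191,258), the open tin at (168,217) and the nest at (264,218). In the side view the tin is at (206,199), the nest at (237,249) and the pedal at (255,288). I'll enlarge both.

```bash
cat > h.py <<'E'
import numpy as np,cv2
from station import ctrl
from scipy.spatial.transform import Rotation as R
def cam(n,o=None):
    p=ctrl.camera_params(n)
    if n=="wrist":
        o=o or ctrl.get_obs();T=np.eye(4);T[:3,:3]=R.from_rotvec(o['tool_rot']).as_matrix();T[:3,3]=o['tool_pos'];T=T@p['tool_from_camera']
    else: T=p['T']
    K=np.array([[p['fx'],0,p['cx']],[0,p['fy'],p['cy']],[0,0,1.]]);return K,np.array([p['k1'],0,0,0,0.]),np.array(T)
def ray(c,uv):
    K,d,T=c;x=cv2.undistortPoints(np.array([[uv]],float),K,d)[0,0]
    v=T[:3,:3]@np.array([x[0],x[1],1]);return T[:3,3],v/np.linalg.norm(v)
def onz(c,uv,z):
    p,v=ray(c,uv);return p+v*(z-p[2])/v[2]
def tri(*cu):
    A=np.zeros((3,3));b=np.zeros(3)
    for c,uv in cu:
        p,v=ray(c,uv);M=np.eye(3)-np.outer(v,v);A+=M;b+=M@p
    x=np.linalg.solve(A,b);return x,[round(1e3*np.linalg.norm(np.cross(ray(c,uv)[1],x-ray(c,uv)[0])),1) for c,uv in cu]
def proj(c,P):
    K,d,T=c;Ti=np.linalg.inv(T);r,_=cv2.Rodrigues(Ti[:3,:3]);return cv2.projectPoints(np.array(P,float).reshape(-1,1,3),r,Ti[:3,3],K,d)[0][:,0]
E
python3 - <<'E'
import cv2
a=cv2.imread("pics/scene0.png")[135:275,150:340];cv2.imwrite("pics/s1.png",cv2.resize(a,None,fx=4,fy=4,interpolation=2))
a=cv2.imread("pics/side0.png")[170:340,185:345];cv2.imwrite("pics/s2.png",cv2.resize(a,None,fx=3.5,fy=3.5,interpolation=2))
E
```

```text
(no output)
```

View pics/s1.png

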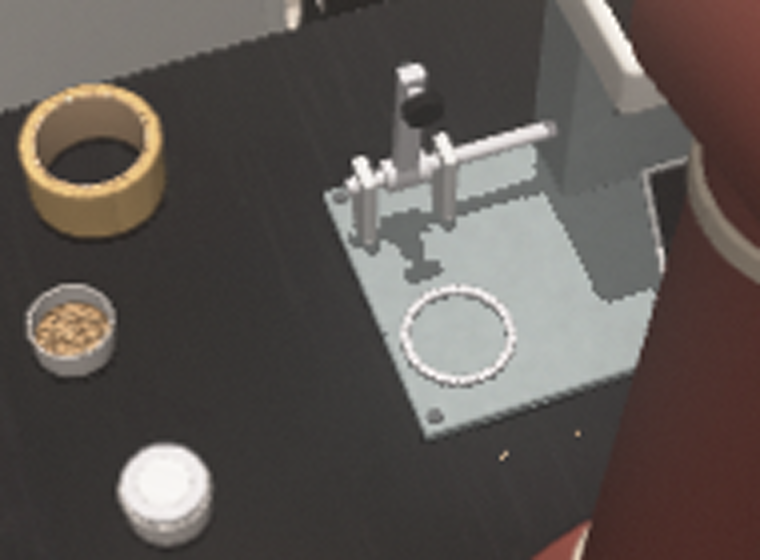

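View pics/s2.png

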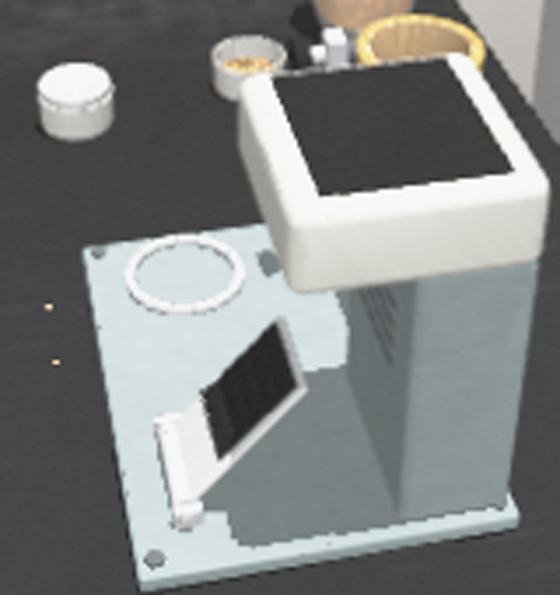

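The crops show, in full-image pixels, these points:

| Point | Scene | Side |
|---|---|---|
| Lid top | (191.2,256.2) | (206.7,194.6) |
| Ring | (264.5,218.7) | (237.9,248.3) |
| Plate front-left corner | (257.5,244) | (209,242) |
| Plate front-right corner | – | (225.6,335.7) |
| Plate back-right corner | – | (332.7,318) |
| Plate back-left corner | (231.5,183.7) | – |

```bash
python3 - <<'E'
from h import *
s,d=cam("scene"),cam("side")
S=lambda u,v:(150+u/4,135+v/4)
D=lambda u,v:(185+u/3.5,170+v/3.5)
np.set_printoptions(precision=4,suppress=True)
for n,a,b in [("lid",(165,485),(76,86)),("ring",(458,335),(185,274)),("FL",(430,434),(84,252)),("open",(72,320),(250,60))]: print(n,*tri((s,S(*a)),(d,D(*b))))
print("lid z35",onz(s,S(165,485),.035),onz(d,D(76,86),.035))
print("ring z18",onz(s,S(458,335),.018),onz(d,D(185,274),.018))
FL=(onz(d,D(84,252),.012)+onz(s,S(430,434),.012))/2
W={"FL":[FL],"FR":onz(d,D(142,580),.012),"BR":onz(d,D(517,518),.012),"BL":onz(s,S(326,195),.012)}
P=np.array([onz(d,D(84,252),.012),onz(s,S(430,434),.012),W["FR"],W["BR"],W["BL"],onz(s,S(458,335),.018),onz(d,D(185,274),.018)])[:,:2]
print(P)
L=np.array([[-30,145],[-30,145],[-30,-125],[170,-125],[170,145],[30,100],[30,100]])/1000.
lc,pc=L.mean(0),P.mean(0);H=(L-lc).T@(P-pc);th=np.arctan2(H[0,1]-H[1,0],H[0,0]+H[1,1])
Rm=np.array([[np.cos(th),-np.sin(th)],[np.sin(th),np.cos(th)]]);o=pc-Rm@lc
print("yaw",th,"org",o,"res mm",1e3*(P-(L@Rm.T+o)))
for n,q in [("nest",(.03,.1)),("face",(.0459,-.062)),("over",(.045,-.062))]:print(n,Rm@np.array(q)+o)
E
```

```text
lid [0.4596 0.194  0.0275] [np.float64(0.5), np.float64(0.5)]
ring [ 0.5044 -0.0167  0.0119] [np.float64(0.8), np.float64(0.8)]
FL [0.4456 0.0255 0.0066] [np.float64(1.1), np.float64(1.1)]
open [0.5962 0.2148 0.0207] [np.float64(1.8), np.float64(1.8)]
lid z35 [0.4563 0.1946 0.035 ] [0.4583 0.1816 0.035 ]
ring z18 [ 0.502 -0.015  0.018] [ 0.5026 -0.0246  0.018 ]
[[ 0.4441  0.0179]
 [ 0.4442  0.0268]
 [ 0.4425 -0.2449]
 [ 0.6368 -0.2478]
 [ 0.6396  0.0258]
 [ 0.502  -0.015 ]
 [ 0.5026 -0.0246]]
yaw -0.00642235998914694 org [ 0.4713 -0.1207] res mm [[ 1.8823 -6.6295]
 [ 1.9045  2.3379]
 [ 2.0058  0.5807]
 [-3.7383 -1.0092]
 [-2.6727  2.6175]
 [ 0.0016  5.8378]
 [ 0.6168 -3.7351]]
nest [ 0.502  -0.0209]
face [ 0.5168 -0.183 ]
over [ 0.5159 -0.183 ]
```

Careful with the scale: shifts go in mm. That gives: -0.428 m is -428, 0.385 m is 385.

```bash
T=1; echo '[[[0.085,385,-428,-100,0,0,-2.4],[0.085,385,-428,-100,0,0,-2.4],[0.085,385,-428,-100,0,0,-2.4],[0.085,385,-428,-100,0,0,-2.4],[0.085,385,-428,-100,0,0,-2.4],[0.085,385,-428,-100,0,0,-2.4],[0.085,385,-428,-100,0,0,-2.4],[0.085,385,-428,-100,0,0,-2.4],[0.085,385,-428,-100,0,0,-2.4],[0.085,385,-428,-100,0,0,-2.4],[0.085,385,-428,-100,0,0,-2.4],[0.085,385,-428,-100,0,0,-2.4],[0.085,385,-428,-100,0,0,-2.4],[0.085,385,-428,-100,0,0,-2.4],[0.085,385,-428,-100,0,0,-2.4],[0.085,385,-428,-100,0,0,-2.4],[0.085,385,-428,-100,0,0,-2.4],[0.085,385,-428,-100,0,0,-2.4],[0.085,385,-428,-100,0,0,-2.4],[0.085,385,-428,-100,0,0,-2.4]]]' > mv.in && python3 jog.py mv.in
cat >> h.py <<'E'
def go(pos,rot):
    """shift and turn in tool axes to reach a world pose (rot: Rotation)"""
    o=ctrl.get_obs();A=R.from_rotvec(o['tool_rot']);d=A.inv().apply(np.array(pos)-o['tool_pos']);r=(A.inv()*rot).as_rotvec()
    print("t",round(o['t'],2),"shift",d.round(4),"turn",r.round(4))
def tool(lean=0,yaw=0):
    "tool x = world -x (turned by yaw), leaning wrist to the front by lean"
    l=lean;return R.from_euler('z',yaw)*R.from_matrix(np.array([[-np.cos(l),0,np.sin(l)],[0,1,0],[-np.sin(l),0,-np.cos(l)]]))
E
python3 -c "
from h import *
go((.42,.05,.3),tool());print(ctrl.get_obs()['q'])"
```

```text
t: 1.77
tool_pos: [0.4204, -0.1005, 0.3307]
tool_rot: [-0.775, -3.043, -0.0]
contact_force: [0.3, -0.4, 0.1]
opening: 0.085
grip_force: 0.0
t 1.77 shift [0.0723 0.132  0.0308] turn [ 2.000e-04 -1.000e-03 -4.989e-01]
[-4.07184580e-01 -4.65039672e-01  1.89459125e+00  9.74389589e-06
  1.71301303e+00 -1.47912186e+00]
```

```bash
echo '[[[0.085,72,132,31,0,0,-0.5],[0.085,72,132,31,0,0,-0.5],[0.085,72,132,31,0,0,-0.5],[0.085,72,132,31,0,0,-0.5],[0.085,72,132,31,0,0,-0.5],[0.085,72,132,31,0,0,-0.5],[0.085,72,132,31,0,0,-0.5]]]' > mv.in && python3 jog.py mv.in
python3 - <<'E'
from h import *
o=ctrl.get_obs();im=ctrl.get_image("wrist")[:,:,::-1];cv2.imwrite("pics/w1.png",im);np.save("w1.npy",np.r_[o['tool_pos'],o['tool_rot']])
cv2.imwrite("pics/w1b.png",cv2.resize(im,(800,600),interpolation=2))
E
```

```text
t: 2.35
tool_pos: [0.4212, 0.0494, 0.3002]
tool_rot: [-0.007, -3.141, 0.001]
contact_force: [-0.1, 0.3, -0.2]
opening: 0.085
grip_force: 0.0
```

View pics/w1b.png

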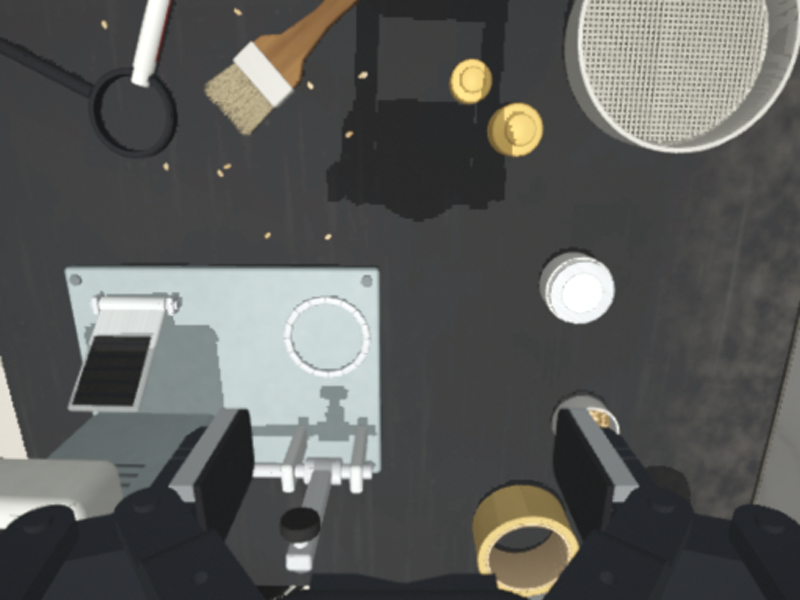

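The wrist view (800x600 scale) shows the lid disc at (580,291), ring at (327,337), plate front-left corner at (379,268), front-right at (66,268), back-left at (380,470), and the pedal end edge from (70,410) to (130,411).

```bash
python3 - <<'E'
from h import *
np.set_printoptions(precision=4,suppress=True)
a=np.load("w1.npy");w=cam("wrist",dict(tool_pos=a[:3],tool_rot=a[3:]));s,d=cam("scene"),cam("side")
k=lambda u,v:((u+.5)*.64-.5,(v+.5)*.64-.5)
S=lambda u,v:(150+u/4,135+v/4)
D=lambda u,v:(185+u/3.5,170+v/3.5)
for n,p,z,a,b in [("lid",(580,291),.035,(165,485),(76,86)),("ring",(327,337),.018,(458,335),(185,274)),("FL",(379,268),.012,(430,434),(84,252))]:
    print(n,onz(w,k(*p),z),"w+s",*tri((w,k(*p)),(s,S(*a))),"w+d",*tri((w,k(*p)),(d,D(*b))))
for n,p in [("FR",(66,268)),("BL",(380,470))]: print(n,onz(w,k(*p),.012))
for n,p in [("hl",(93,303)),("hr",(178,303))]: print(n,onz(w,k(*p),.022))
for n,p in [("pe1",(70,409)),("pe2",(133,411))]: print(n,onz(w,k(*p),.0905))
E
```

```text
lid [0.4591 0.1913 0.035 ] w+s [0.4613 0.1942 0.026 ] [np.float64(0.4), np.float64(0.4)] w+d [0.46   0.1935 0.028 ] [np.float64(1.0), np.float64(1.0)]
ring [ 0.504  -0.0167  0.018 ] w+s [ 0.5092 -0.0186  0.0047] [np.float64(0.2), np.float64(0.2)] w+d [ 0.5047 -0.0176  0.0127] [np.float64(1.2), np.float64(1.2)]
FL [0.445  0.0289 0.012 ] w+s [0.444  0.0281 0.0136] [np.float64(1.1), np.float64(1.1)] w+d [0.4458 0.0283 0.004 ] [np.float64(1.1), np.float64(1.1)]
FR [ 0.4428 -0.2384  0.012 ]
BL [0.6423 0.0259 0.012 ]
hl [ 0.4711 -0.214   0.022 ]
hr [ 0.4716 -0.1402  0.022 ]
pe1 [ 0.5347 -0.206   0.0905]
pe2 [ 0.536  -0.1564  0.0905]
```

```bash
python3 -c "
from h import *
go((.44,.192,.17),tool())"
```

```text
t 2.4 shift [-0.0178  0.1432  0.1304] turn [-0.0004  0.0002 -0.0056]
```

```bash
echo '[[[0.085,-18,143,130,0,0,-0.006],[0.085,-18,143,130,0,0,-0.006],[0.085,-18,143,130,0,0,-0.006],[0.085,-18,143,130,0,0,-0.006],[0.085,-18,143,130,0,0,-0.006],[0.085,-18,143,130,0,0,-0.006],[0.085,-18,143,130,0,0,-0.006]]]' > mv.in && python3 jog.py mv.in
python3 - <<'E'
from h import *
o=ctrl.get_obs();im=ctrl.get_image("wrist")[:,:,::-1];cv2.imwrite("pics/w2.png",im);np.save("w2.npy",np.r_[o['tool_pos'],o['tool_rot']])
w=cam("wrist",o);u=proj(w,[(.4591,.1913,.035)])[0];print(u)
x,y=(int(v)-100 for v in u);y=max(0,min(y,184));x=max(0,x);print(x,y)
cv2.imwrite("pics/w2b.png",cv2.resize(im[y:y+200,x:x+200],None,fx=3,fy=3,interpolation=2))
E
```

```text
t: 2.98
tool_pos: [0.4395, 0.1918, 0.169]
tool_rot: [0.002, -3.139, 0.002]
contact_force: [0.4, -1.3, -0.4]
opening: 0.0852
grip_force: 0.0
[257.54061874 208.52316083]
157 108
```

View pics/w2b.png

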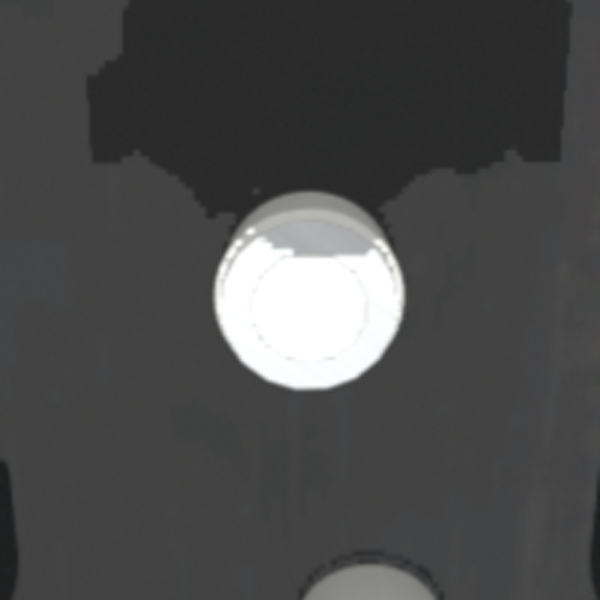

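The crop shows the lid disc centred at (309,305), which is full-image pixel (259.7,209.3), with the inner ring concentric.

```bash
python3 - <<'E'
from h import *
np.set_printoptions(precision=4,suppress=True)
L=lambda f:(lambda a:cam("wrist",dict(tool_pos=a[:3],tool_rot=a[3:])))(np.load(f))
a,b=L("w1.npy"),L("w2.npy");k=((580.5)*.64-.5,(291.5)*.64-.5)
p=(259.7,209.3)
print(tri((a,k),(b,p)),onz(b,p,.035),onz(b,p,.028))
e=((309.5+94)/3+156.5,209.3);e2=((309.5-94)/3+156.5,209.3)
print(np.linalg.norm(onz(b,e,.035)-onz(b,e2,.035)))
go((.46,.191,.0255+.06),tool())
E
```

```text
(array([0.461 , 0.1931, 0.0302]), [np.float64(0.5), np.float64(0.5)]) [0.4598 0.1932 0.035 ] [0.4623 0.1932 0.028 ]
0.05434048272047976
t 3.03 shift [-0.0196 -0.0005  0.0851] turn [-0.0005  0.      0.0006]
```

To row units: 0.1655 m is 165.5, -0.0205 m is -20.5.

```bash
echo '[[[0.085,-20.5,1,40,0,0,0],[0.085,-20.5,1,80,0,0,0],[0.085,-20.5,1,110,0,0,0],[0.085,-20.5,1,130,0,0,0],[0.085,-20.5,1,145,0,0,0],[0.085,-20.5,1,155,0,0,0],[0.085,-20.5,1,162,0,0,0],[0.085,-20.5,1,165.5,0,0,0],[0.085,-20.5,1,165.5,0,0,0],[0.05,-20.5,1,165.5,0,0,0],[0.05,-20.5,1,165.5,0,0,0],[0.05,-20.5,1,165.5,0,0,0],[0.05,-20.5,1,165.5,0,0,0],[0.05,-20.5,1,165.5,0,0,0],[0.05,-20.5,1,165.5,0,0,0]]]' > mv.in && python3 jog.py mv.in 25
```

```text
t: 4.28
tool_pos: [0.4613, 0.1939, 0.0063]
tool_rot: [-0.004, 3.14, 0.0]
contact_force: [-1.9, -1.3, 5.6]
opening: 0.0532
grip_force: 26.6
```

```bash
python3 - <<'E'
from h import *
im=ctrl.get_image("wrist")[:,:,::-1];im2=ctrl.get_image("side")[:,:,::-1]
a=cv2.resize(im[130:330,130:390],(780,600)) 
b=cv2.resize(im2[150:230,160:260],None,fx=4,fy=4,interpolation=2)
m=np.zeros((600,800,3),np.uint8);c=cv2.resize(im[130:384,130:390],(400,390));m[:390,:400]=c;m[:320,400:]=b
cv2.imwrite("pics/g1.png",m);print(ctrl.get_obs()['opening'])
E
```

```text
0.05360899953457698
```

View pics/g1.png

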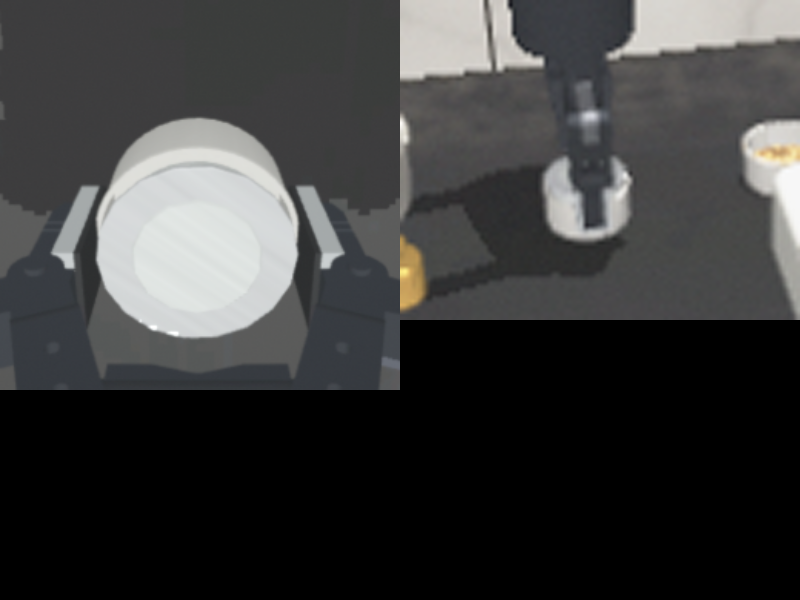

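Tin is gripped squarely; the lid disc is centred at crop (197,252), full-image (258,294).

```bash
python3 - <<'E'
from h import *
o=ctrl.get_obs();w=cam("wrist",o)
for z in (.033,.035,.036): print(z,onz(w,(258,294),z)-o['tool_pos'])
go((.504,-.0167,.09),tool())
E
```

```text
0.033 [-1.71577034e-03 -9.70472268e-05  2.67435622e-02]
0.035 [-0.00306447 -0.00010152  0.02874356]
0.036 [-0.00373882 -0.00010375  0.02974356]
t 4.38 shift [-0.0423 -0.2107 -0.0837] turn [0.0003 0.002  0.0025]
```

To row units: -0.21 m is -210, -0.205 m is -205.

```bash
echo '[[[0.05,0,0,-15,0,0,0],[0.05,0,0,-40,0,0,0],[0.05,0,0,-70,0,0,0],[0.05,0,0,-84,0,0,0],[0.05,-5,-30,-84,0,0,0],[0.05,-12,-60,-84,0,0,0],[0.05,-20,-90,-84,0,0,0],[0.05,-28,-120,-84,0,0,0],[0.05,-35,-150,-84,0,0,0],[0.05,-40,-175,-84,0,0,0],[0.05,-40,-195,-84,0,0,0],[0.05,-40,-205,-84,0,0,0],[0.05,-40,-210,-84,0,0,0],[0.05,-40,-210,-84,0,0,0],[0.05,-40,-210,-84,0,0,0]]]' > mv.in && python3 jog.py mv.in 25
python3 - <<'E'
from h import *
o=ctrl.get_obs();im=ctrl.get_image("wrist")[:,:,::-1];np.save("w3.npy",np.r_[o['tool_pos'],o['tool_rot']]);cv2.imwrite("pics/w3.png",im);cv2.imwrite("pics/w3b.png",cv2.resize(im[80:320,100:400],(750,600),interpolation=2))
E
```

```text
t: 5.63
tool_pos: [0.5005, -0.0156, 0.0887]
tool_rot: [0.004, -3.141, -0.001]
contact_force: [-0.3, -0.2, -1.2]
opening: 0.0535
grip_force: 26.8
```

View pics/w3b.png

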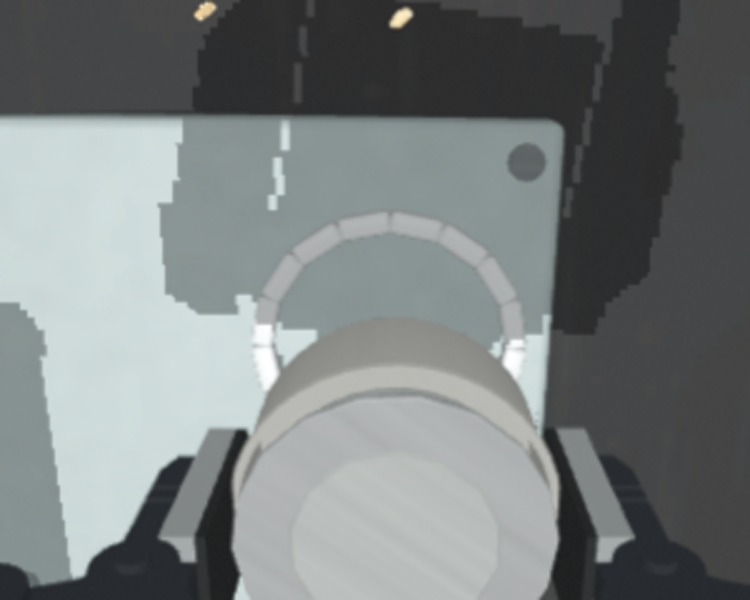

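The view shows the ring's outer edge at (391,211) front, (253,335) left and (524,340) right, and the tin's bottom front edge at (397,318), crop scale 2.5.

```bash
python3 - <<'E'
from h import *
from scipy.optimize import least_squares
np.set_printoptions(precision=4,suppress=True)
a=np.load("w3.npy");o=dict(tool_pos=a[:3],tool_rot=a[3:]);w=cam("wrist",o);print(a[:3])
k=lambda u,v:(100+(u+.5)*.4-.5,80+(v+.5)*.4-.5)
P=[(391,211),(292,252),(258,298),(253,335),(487,254),(519,300),(524,340)]
for z in (.018,):
    Q=np.array([onz(w,k(*p),z)[:2] for p in P]);f=least_squares(lambda c:np.hypot(*(Q-c[:2]).T)-c[2],[.5,0,.037]);print(z,f.x,f.fun*1e3)
    f=least_squares(lambda c:np.hypot(*(Q-c[:2]).T)-.0375,[.5,0]);print(f.x)
for zb in (a[2]-.0053,a[2]-.0068): print("tin front bottom",onz(w,k(397,318),zb), "centre x",onz(w,k(397,318),zb)[0]+.028)
for dz in (.0268,.0285): print("lid",onz(w,k(396,542),a[2]+dz))
print("corner",onz(w,k(563,121),.012))
E
```

```text
[ 0.5005 -0.0156  0.0887]
0.018 [ 0.5046 -0.0176  0.0367] [ 0.3454 -0.467   0.4221 -0.1385 -0.3696  0.3298 -0.122 ]
[ 0.5058 -0.0176]
tin front bottom [ 0.4735 -0.0155  0.0834] centre x 0.5015354266758927
tin front bottom [ 0.4741 -0.0155  0.0819] centre x 0.5020660202848009
lid [ 0.5    -0.0157  0.1155]
lid [ 0.4988 -0.0157  0.1172]
corner [0.4453 0.0271 0.012 ]
```

```bash
echo '[[[0.05,-4,-2,10,0,0,0],[0.05,-4,-2,30,0,0,0],[0.05,-4,-2,50,0,0,0],[0.05,-4,-2,58,0,0,0],[0.05,-4,-2,64,0,0,0],[0.05,-4,-2,67,0,0,0],[0.05,-4,-2,69,0,0,0],[0.05,-4,-2,69,0,0,0],[0.05,-4,-2,69,0,0,0]]]' > mv.in && python3 jog.py mv.in 25
python3 - <<'E'
from h import *
m=np.zeros((390,800,3),np.uint8);m[:,:400]=cv2.resize(ctrl.get_image("wrist")[130:384,130:390,::-1],(400,390));m[:320,400:]=cv2.resize(ctrl.get_image("side")[200:280,190:290,::-1],None,fx=4,fy=4,interpolation=2)
cv2.imwrite("pics/g2.png",m)
E
```

```text
t: 6.43
tool_pos: [0.5055, -0.0184, 0.0206]
tool_rot: [-0.004, 3.14, -0.0]
contact_force: [-0.2, -1.0, -0.2]
opening: 0.0535
grip_force: 26.8
```

View pics/g2.png

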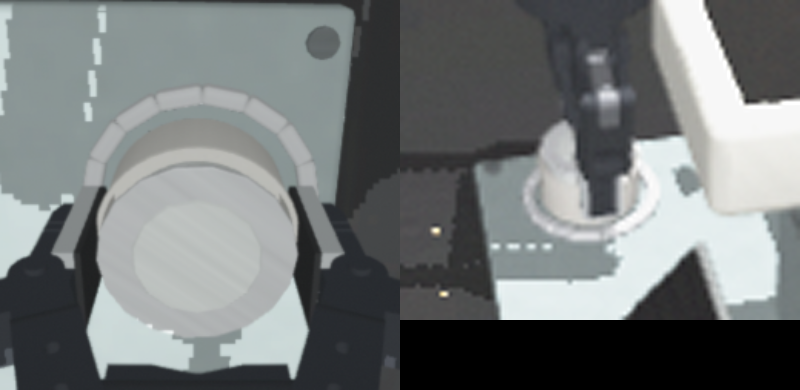

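To row units: 0.001 m is 1, 0.0025 m is 2.5.

```bash
echo '[[[0.05,0,1,1,0,0,0],[0.05,0,1,2,0,0,0],[0.05,0,1,2.5,0,0,0],[0.05,0,1,2.5,0,0,0]]]' > mv.in && python3 jog.py mv.in 25; echo '[[[0.065,0,0,0,0,0,0],[0.085,0,0,0,0,0,0],[0.085,0,0,0,0,0,0],[0.085,0,0,0,0,0,0],[0.085,0,0,0,0,0,0],[0.085,0,0,-20,0,0,0],[0.085,0,0,-50,0,0,0],[0.085,0,0,-85,0,0,0],[0.085,20,0,-115,0,0,0],[0.085,50,0,-130,0,0,0],[0.085,60,0,-130,0,0,0],[0.085,60,0,-130,0,0,0]]]' > mv.in && python3 jog.py mv.in
python3 - <<'E'
from h import *
o=ctrl.get_obs();im=ctrl.get_image("wrist")[:,:,::-1];np.save("w4.npy",np.r_[o['tool_pos'],o['tool_rot']]);cv2.imwrite("pics/w4.png",im)
cv2.imwrite("pics/w4b.png",cv2.resize(im,(800,600),interpolation=2))
E
```

```text
t: 6.87
tool_pos: [0.5051, -0.0173, 0.0183]
tool_rot: [-0.004, 3.141, 0.0]
contact_force: [-2.5, -0.0, 4.8]
opening: 0.0535
grip_force: 27.3
t: 7.87
tool_pos: [0.4441, -0.0175, 0.1486]
tool_rot: [-0.003, 3.139, -0.001]
contact_force: [-1.0, -0.9, -0.9]
opening: 0.085
grip_force: 0.0
```

View pics/w4b.png

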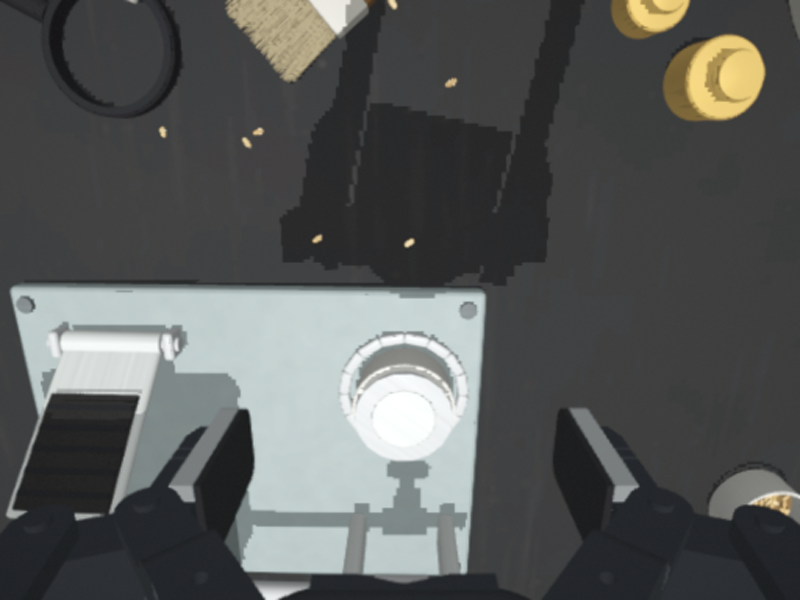

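The tin now stands in the nest (lid at (403,418)), released. The pedal hinge centre is at (116,344), and the plate's front corners are at (13,290) and (486,291).

```bash
python3 - <<'E'
from h import *
np.set_printoptions(precision=4,suppress=True)
a=np.load("w4.npy");w=cam("wrist",dict(tool_pos=a[:3],tool_rot=a[3:]));k=lambda u,v:((u+.5)*.64-.5,(v+.5)*.64-.5)
print("hinge",onz(w,k(116,344),.024),"FL",onz(w,k(486,291),.012),"FR",onz(w,k(13,288),.012))
print("pedal end",onz(w,k(8,514),.0907),onz(w,k(126,514),.0907))
print("lid",onz(w,k(403,418),.046),"ring L/R",onz(w,k(341,388),.018),onz(w,k(467,388),.018))
go((.455,-.179,.165),tool(.61))
E
```

```text
hinge [ 0.4721 -0.1759  0.024 ] FL [0.445  0.0277 0.012 ] FR [ 0.4434 -0.2377  0.012 ]
pedal end [ 0.5331 -0.2063  0.0907] [ 0.531  -0.1473  0.0907]
lid [ 0.5044 -0.0177  0.046 ] ring L/R [ 0.5011 -0.0531  0.018 ] [0.5009 0.0188 0.018 ]
t 7.92 shift [-0.0102 -0.1616 -0.0172] turn [ 0.0003 -0.6082  0.002 ]
```

To row units: -0.16 m is -160, -0.15 m is -150.

```bash
echo '[[[0,10,-40,-17,0,-0.12,0],[0,10,-80,-17,0,-0.24,0],[0,0,-120,-17,0,-0.36,0],[0,-10,-150,-17,0,-0.48,0],[0,-10,-160,-17,0,-0.61,0],[0,-10,-160,-17,0,-0.61,0],[0,-10,-160,-17,0,-0.61,0],[0,-10,-160,-17,0,-0.61,0]]]' > mv.in && python3 jog.py mv.in 25
python3 -c "
from h import *
u=tool(.61).apply([0,0,1]);f=np.array((.519,-.177,.0718))
go(f-u*.01,tool(.61));go(f,tool(.61))
for a in (40,31,23,20):
  a=np.radians(a);go((.473+.07*np.cos(a),-.177,.019+.07*np.sin(a)),tool(.61))"
```

```text
t: 8.58
tool_pos: [0.4554, -0.1773, 0.1642]
tool_rot: [-0.003, 2.534, 0.002]
contact_force: [0.7, 0.6, 0.1]
opening: -0.0002
grip_force: 0.0
t 8.58 shift [6.000e-04 1.000e-04 1.022e-01] turn [ 0.0019 -0.0019  0.0014]
t 8.58 shift [0.0006 0.     0.1122] turn [ 0.0019 -0.0019  0.0014]
t 8.58 shift [-0.0012  0.      0.123 ] turn [ 0.0019 -0.0019  0.0014]
t 8.58 shift [-0.0013 -0.      0.134 ] turn [ 0.0019 -0.0019  0.0014]
t 8.58 shift [ 0.     -0.      0.1436] turn [ 0.0019 -0.0019  0.0014]
t 8.58 shift [ 0.0008 -0.      0.1472] turn [ 0.0019 -0.0019  0.0014]
```

Nearly a straight push along tool z. First I'll go to contact, then push.

```bash
echo '[[[0,0,0,35,0,0,0],[0,0,0,65,0,0,0],[0,0,0,85,0,0,0],[0,0,0,95,0,0,0],[0,0,0,102,0,0,0],[0,0,0,108,0,0,0],[0,0,0,112,0,0,0],[0,0,0,116,0,0,0],[0,0,0,116,0,0,0],[0,0,0,116,0,0,0]]]' > mv.in && python3 jog.py mv.in
```

```text
t: 9.42
tool_pos: [0.522, -0.1775, 0.0701]
tool_rot: [-0.003, 2.531, 0.0]
contact_force: [-0.3, 1.4, 2.1]
opening: -0.0001
grip_force: 0.9
```

To row units: 0.02 m is 20, 0.024 m is 24.

```bash
echo '[[[0,-1,0,3,0,0,0],[0,-1,0,6,0,0,0],[0,-1,0,9,0,0,0],[0,-1,0,12,0,0,0],[0,-1,0,15,0,0,0],[0,-1,0,18,0,0,0],[0,0,0,20,0,0,0],[0,0,0,22,0,0,0],[0,0,0,24,0,0,0],[0,0,0,24,0,0,0],[0,0,0,24,0,0,0]]]' > mv.in && python3 jog.py mv.in
```

```text
t: 10.33
tool_pos: [0.5354, -0.1779, 0.0517]
tool_rot: [-0.007, 2.532, 0.001]
contact_force: [-30.2, 3.8, 33.2]
opening: -0.0004
grip_force: 20.9
```

```bash
python3 - <<'E'
from h import *
m=np.zeros((595,800,3),np.uint8);m[:595,:560]=cv2.resize(ctrl.get_image("side")[170:340,185:345,::-1],(560,595),interpolation=2)
m[:300,560:]=cv2.resize(ctrl.get_image("scene")[130:255,220:320,::-1],(240,300),interpolation=2)
cv2.imwrite("pics/p1.png",m);print(ctrl.get_obs()['contact_force'])
E
```

```text
[-29.41195997   3.84777234  32.24386267]
```

View pics/p1.png

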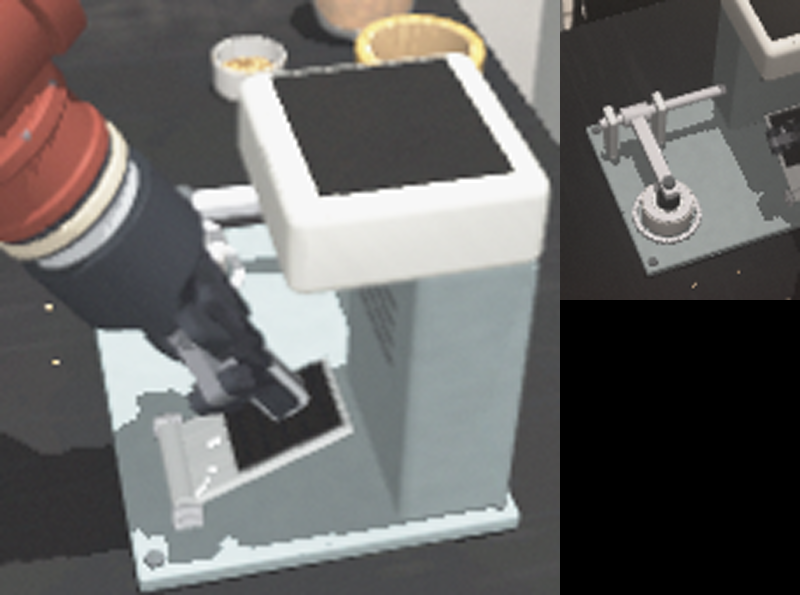

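The clamp foot is on the lid. The plate's end corner moved from about (305,385) to (350,432) in the side crop. I'll check that shift against the expected angle.

```bash
python3 - <<'E'
from h import *
d=cam("side")
f=lambda deg:proj(d,[(.473+.095*np.cos(np.radians(deg)),-.177-.028,.019+.095*np.sin(np.radians(deg)))])[0]
for a in (49,28,25,23.5,23): print(a,(f(a)-f(49))*3.5)
E
echo '[[[0,0,0,2,0,0,0],[0,0,0,2,0,0,0],[0,0,0,2,0,0,0]]]' > mv.in && python3 jog.py mv.in
```

```text
49 [0. 0.]
28 [40.31598862 32.54796164]
25 [44.2286518  38.13108345]
23.5 [46.00332434 40.99132574]
23 [46.5678321  41.95435207]
t: 10.68
tool_pos: [0.5358, -0.1779, 0.0513]
tool_rot: [-0.01, 2.533, 0.001]
contact_force: [-58.1, 6.7, 56.2]
opening: -0.0004
grip_force: 37.6
```

The plate is against its rigid stop: the force jumped with no further motion. Now I'll retract slowly.

To row units: -0.14 m is -140, -0.11 m is -110.

```bash
echo '[[[0,0,0,-4,0,0,0],[0,0,0,-8,0,0,0],[0,0,0,-12,0,0,0],[0,0,0,-16,0,0,0],[0,0,0,-20,0,0,0],[0,0,0,-25,0,0,0],[0,0,0,-30,0,0,0],[0,0,0,-35,0,0,0],[0,0,0,-50,0,0,0],[0,0,0,-80,0,0,0],[0,0,0,-110,0,0,0],[0,0,0,-140,0,0,0],[0,20,30,-140,0,0.12,0],[0,20,70,-140,0,0.24,0],[0,20,100,-140,0,0.36,0],[0,20,100,-140,0,0.36,0],[0,20,100,-140,0,0.36,0],[0,20,100,-140,0,0.36,0]]]' > mv.in && python3 jog.py mv.in
python3 - <<'E'
from h import *
o=ctrl.get_obs();im=ctrl.get_image("wrist")[:,:,::-1];np.save("w5.npy",np.r_[o['tool_pos'],o['tool_rot']])
m=np.zeros((595,800,3),np.uint8);m[:300,:400]=cv2.resize(im,(400,300),interpolation=2);m[:350,400:]=cv2.resize(ctrl.get_image("side")[170:310,185:345,::-1],(400,350),interpolation=2)
m[300:,:400]=cv2.resize(im[150:298,200:400],(400,295),interpolation=2)
m[350:,400:720]=cv2.resize(ctrl.get_image("scene")[135:257,150:310,::-1],(320,245),interpolation=2)
cv2.imwrite("pics/p2.png",m)
E
```

```text
t: 12.18
tool_pos: [0.4392, -0.077, 0.1505]
tool_rot: [-0.005, 2.892, 0.001]
contact_force: [-0.1, -0.3, -0.6]
opening: -0.0003
grip_force: 0.0
```

View pics/p2.png

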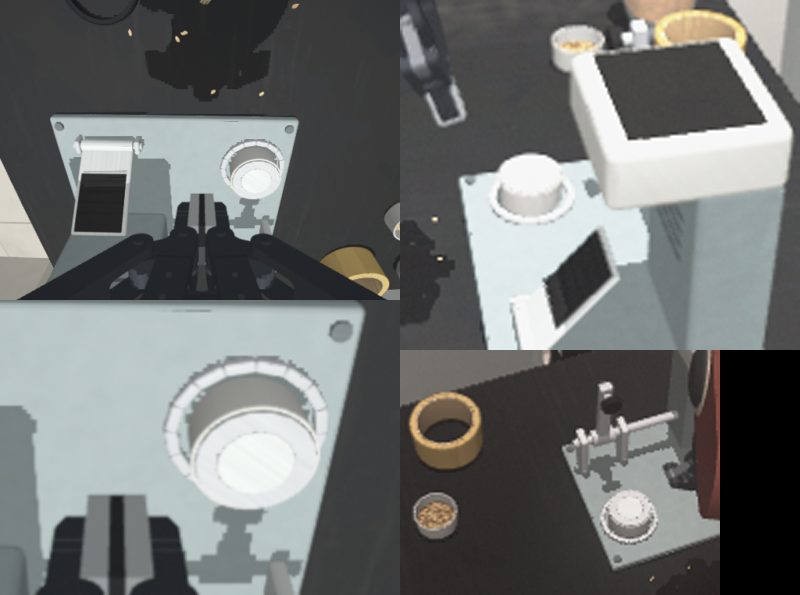

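The lid is now flush with the rim, the tin stands upright in the ring, and the pedal and clamp are back up. The open tin is untouched and the robot is clear.

```bash
python3 -c "
from station import ctrl
print(ctrl.finish_job())"
```

```text
the job is handed in; nothing more can be done
None
```

Job handed in at about 12 s: the tin was set in the nest and released, the pedal was pushed to its stop and came back up, and the last pictures show the lid flush, the tin upright and the open tin where it stood (no verdict was printed).

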